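Turn a settle plate lid down with the spatula

TASK

Take the spatula from its rest, slide its blade along the low steel bed right under the closed dish, press the dish home against the back fence with a steady push of about 5 N, and then flip the dish over with a turn of the wrist, so that it lies flat, lid down, wholly on the raised steel board to its left. Then lay the spatula back in its rest as it was. Touch the dish only with the spatula, do not press the spatula hard on the station or the dish, do not throw the dish, and leave the other things where they are.

Things in the scene. Friction and masses are not known exactly. Their poses are not given: they have to be found in the camera images.
- dish: closed square settle plate to turn over (off-white, lid and base one sealed piece, 60-105 g). Origin: centre of underside; z to the lid, x, y along sides. Lid 92 mm square, z 8-16 mm. Base 86 mm square, bevelled all round below from z=4 to a flat 70 mm foot at z=0. Starts lid up on the bed, 3-39 mm short of the fence, 4-18 mm of the step, turned up to 0.08 rad. Too wide to grip.
- station: fixed steel turning station. Origin: on the bed's top, at the step; x away from the robot along the step, y left from bed to board, z up. Bed (low): z=0, x -180 to +20, y -130 to 0 mm, 8-12 mm above table. Across its far end a dark fence: upright face square to x, y -130 to -15, top z=14 mm. The fence is adjustable: its face is somewhere from x=-10 to +10 mm, not reported, so feel for it.
- board_mid (a point): centre of the raised board's flat top, where the dish must end lid down. Board in the station's frame: x -160 to +30 mm, y 0 to 150 mm, top z=6 mm; its side at y=0 is the 6 mm step over which the dish can be tipped.
- spatula: spatula, 180 g. Origin: under the blade's centre; x to the blade's front edge, y left, z up. Steel blade: flat underside z=0, x -42 to +42 mm, 80 mm wide, 2 mm thick, thinning over the last 30 mm to a 0.8 mm front edge. An upstand (flange) across the blade's back, face at x=-39 mm, 60 mm wide, up to z=22 mm, meets the dish's edge and pushes it. A round neck leads on to the handle.
- spatula_grip (a point): good place to grip, on the handle's axis, at x=-88, y=0, z=65 mm of the spatula. Handle: straight black eight-sided bar, 22 mm across flats, along the spatula's x from -165 to -60 mm; flats face up, sideways and at 45 degrees, so it can be gripped from straight above or 45 degrees to either side.
- rest: fixed steel rest of the spatula: a post with a fork. Origin on the table under the fork; x along the stored spatula to its blade, y left. Fork floor z=54 mm, 38 mm between two prongs that reach z=76 mm, 12 mm thick along x; foot plate 50 x 90 mm. Stored, the handle lies in the fork, blade flat on the table, spatula origin at x=145 mm, y=z=0 of the rest, axes equal.
- spare_dish: bystander, leave alone: a second, identical closed dish that already lies lid down on the table; origin under its centre
- vial: bystander, leave alone: small brown vial, 30 mm across, about 45 mm tall, standing; origin under its centre
- vial_tall: bystander, leave alone: clear vial, 38 mm across, about 62 mm tall, standing; origin under its centre
- carton: bystander, leave alone: white carton, 60 x 90 x 55 mm; origin under its centre
- flask: bystander, leave alone: white plastic bottle with a red cap, 76 mm across, about 190 mm tall; origin under its centre
- marker: bystander, leave alone: black marker pen, 14 mm thick, 120 mm long, lying on the table along its own x; origin under its middle
- pot: bystander, leave alone: white cup, 84 mm across, 75 mm tall; origin under its centre
Things that resemble listed ones, but are neither listed nor needed, are in the scene too. Leave any pink look-alike of the dish alone.

How it is judged:
On the way, in this order (a step that is already met when the one before it is completed fails the run):
1. the spatula is lifted off its rest (z of spatula in the frame of rest above 0.03 m and contact force between the fingers and spatula above 1 N), for 0.2 s.
2. the dish, still lid up on the blade, is pushed home: the blade is under it by at least three quarters of its length and the spatula presses it against the fence with more than 1.6 N (angle between dish's own z axis and vertical below 0.2 rad and z of dish in the frame of station below 0.008 m and x of spatula in the frame of dish above -0.02 m and z of spatula in the frame of dish below 0.006 m and contact force between spatula and dish above 1.6 N and contact force between the fingers and spatula above 1 N), for 0.3 s.
3. the dish lies lid down, flat and wholly on the raised board, while the spatula is still held (angle between dish's own z axis and vertical above 3.04 rad and y of dish in the frame of station between 0.043 and 0.107 m and x of dish in the frame of station between -0.117 and -0.013 m and z of dish in the frame of station between 0.019 and 0.025 m and contact force between the fingers and spatula above 1 N), for 0.2 s.
At the end, for the whole second after the job is handed in: The dish rests lid down and flat (within 0.1 rad), wholly on the raised board (3 mm overhang allowed); the spatula lies at rest in its fork again, blade flat on the table, within 20 mm lengthwise and 30 mm sideways of where it was stored; the robot touches nothing (angle between dish's own z axis and vertical above 3.04 rad and y of dish in the frame of station between 0.043 and 0.107 m and x of dish in the frame of station between -0.117 and -0.013 m and z of dish in the frame of station between 0.019 and 0.025 m and linear speed of each of dish, spatula below 0.01 m/s and x of spatula in the frame of rest between 0.125 and 0.17 m and y of spatula in the frame of rest between -0.03 and 0.03 m and z of spatula in the frame of rest below 0.012 m and angle between spatula's own z axis and vertical below 0.15 rad).
It fails at once if the robot touches the dish itself (over 0.5 N) (contact force between any of the fingers, the arm and dish above 0.5 N).
It fails at once if the spatula is pressed on the station with more than 20 N (contact force between spatula and station above 20 N).
It fails at once if the spatula is pressed on the dish with more than 20 N (contact force between spatula and dish above 20 N).
It fails at once if the dish is thrown or carried high: its centre underside more than 130 mm above the bed (z of dish in the frame of station above 0.13 m).
It fails at once if a bystander is moved by more than 20 mm (distance of any of spare_dish, vial, vial_tall, carton, flask, marker, pot from where it was at the start of the episode above 0.02 m).
It also fails if it takes over 72 s, if anything falls off the work surface, if the arm or the gripper's body presses on something with over 40 N, if the wrist force passes 120 N, or if a joint passes its speed limit or range.

ROBOT

A 6-joint arm with a two-finger parallel gripper is mounted at the origin on the work surface. World frame = base frame: x ahead of the robot, y to its left, z up, the work surface at z = 0. Lengths are in m, angles in rad, forces in N, time in s.
With the tool pointing down it reaches from about 0.275 to 0.875 m from the base axis. Payload 12.5 kg.
Tool frame: the origin (TCP) lies at the very end of the fingers, on their centre line; the grasp point (between the pads) lies 19 mm behind it; x points along the fingers, y is the direction in which the jaws open and shut, and the axes are right-handed (so a half turn about x gives the same grasp; the last joint's range is limited). The gripper opens to 85 mm and grips with 20 to 120 N. Pads are 22 mm wide; open, the fingers measure 114 mm over their backs; the gripper's body (76 mm by 85 mm) begins 54 mm behind the grasp point. The pads swing forward as they close: fully open they stand 13 mm farther back than shut.
Start: joints at [-1.338, 0.351, 1.652, -0, 1.139, -0.085], TCP at [0.172, -0.522, 0.231] pointing down, gripper open.
Joint ranges: [-2.75, 2.75], [-0.79, 2.1], [0.01, 2.65], [-1.57, 4.71], [0.07, 3.14], [-2.87, 2.87]. Speed limits (rad/s): [2.22, 2.22, 2.79, 3.14, 3.14, 3.14].

INTERFACE

Orientations are given as a 3x3 rotation matrix whose columns are the frame's x, y, z axes.
In Python, from bench import manip gives the robot as it stands. Calls block until the motion is done:
- manip.move_ptp(position, orientation): joint-space move of the TCP to a pose.
- manip.move_l(position, attitude=None, max_speed=0.15): straight line of the TCP; attitude=None keeps the orientation; max_speed is the mean speed in m/s.
- manip.move_j(angles): joint-space move.
- manip.set_gripper(opening, effort=None): opening from 0.0 (shut) to 1.0 (fully open); effort is the grip in N (None keeps the last); returns when the fingers have stopped.
- manip.dwell(seconds).
- manip.inverse_kinematics(position, orientation): joint angles nearest the present ones, or None.
- manip.grab_frame(name): name is "side" or "top" or "wrist"; returns (picture, depth): 400x640x3 uint8, red, green, blue; 400x640 float32, m along the optical axis (not along the pixel's ray), 0 where there is no reading.
- manip.get_calibration(name): a dict with "camera_matrix" (3x3 intrinsics, pixels), "R" (3x3) and "t" (3): a world point X has camera coordinates R X + t. Camera axes: x right, y down, z forward; pixel columns grow to the right and rows downward; lengths in m; the calibration is good to about 2 mm. A picture is of the moment at which its call begins: read the wrist's pose just before it. get_calibration takes no time and is no camera call; for the wrist camera it gives the pose at the moment of the call.
A pose or a line that the arm cannot do raises manip.Unreachable and nothing moves.
- manip.sign_off(): hands the job in, once; it reports no verdict.
Trained networks look in the newest picture that a camera, given by its name, has taken for a name from the list of things; names that differ only in an ending like _2 or _b are one class to them, and where a whole thing is asked for, a point or a joint stands for the part that bears it (a point fixed in the world has none). Each returns a list of dicts, best first, with "confidence" (0 to 1); they miss things now and then, are a little off and sometimes report something else, mostly with a low value. They report only what shows in the picture. A call takes as long as a camera call. They do not tell look-alikes from the thing itself.
- manip.look_for(camera, name): "at" ([x, y, z] in m, in world coordinates, good to about 4 mm: the middle of the surface that is visible of it).
Readings, each from a call of its own:
- manip.current_time(): time.
- manip.current_qpos(): joint angles.
- manip.current_joint_vel(): joint speeds.
- manip.current_joint_torque(): joint torques, N m.
- manip.current_ee_pos(): TCP position.
- manip.current_tcp_rot(): TCP orientation.
- manip.current_force(): force on the tool from outside, world axes, zero at the start.
- manip.current_ft_torque(): the same for the moment, N m.
- manip.current_grip_width(): opening from 0.0 (shut) to 1.0 (fully open).
Only numpy, scipy, OpenCV 4.12 (cv2) and the standard library are available. Lean on these libraries where they do the work, as an engineer would, in place of code of your own. Each camera call takes 0.05 s, during which the arm holds its last target.

## Working session

There is one attempt and no reset: what is moved stays moved. The work goes in short steps, each a Python script; the robot and the scene stay as the last script left them, time stands still between calls to the robot, and variables do not carry over. Pictures are saved under pics/ and viewed, and the job is handed in when it is done.

```bash
ls; mkdir -p pics; python3 - <<'E'
from bench import manip
import cv2
for n in ["top","side","wrist"]:
    p,d=manip.grab_frame(n)
    cv2.imwrite(f"pics/{n}0.png",p[:,:,::-1])
    c=manip.get_calibration(n); print(n,c)
print(manip.current_time())
E
```

```text
pics
top {'camera_matrix': array([[384.98978825,   0.        , 320.32020622],
       [  0.        , 384.98978825, 203.31703292],
       [  0.        ,   0.        ,   1.        ]]), 'R': array([[ 4.57085082e-04, -9.99996763e-01,  2.50319162e-03],
       [-9.78268134e-01, -9.66170571e-04, -2.07341567e-01],
       [ 2.07343314e-01, -2.35401986e-03, -9.78265408e-01]]), 't': array([0.05245022, 0.60789898, 1.0943691 ])}
side {'camera_matrix': array([[496.93049899,   0.        , 318.89785318],
       [  0.        , 496.93049899, 199.6229047 ],
       [  0.        ,   0.        ,   1.        ]]), 'R': array([[-0.98695812, -0.1607668 , -0.00822789],
       [-0.10483792,  0.68071233, -0.72501016],
       [ 0.12215838, -0.71469207, -0.68868902]]), 't': array([0.58595665, 0.08140974, 1.40257962])}
wrist {'camera_matrix': array([[326.35081755,   0.        , 318.49055058],
       [  0.        , 326.35081755, 202.77148957],
       [  0.        ,   0.        ,   1.        ]]), 'R': array([[ 0.31284893, -0.94980166, -0.00153195],
       [-0.91322218, -0.30124279,  0.27436844],
       [-0.26105709, -0.08443686, -0.96162343]]), 't': array([-0.5499171 , -0.03538743,  0.37890681])}
0.15
```

View pics/top0.png

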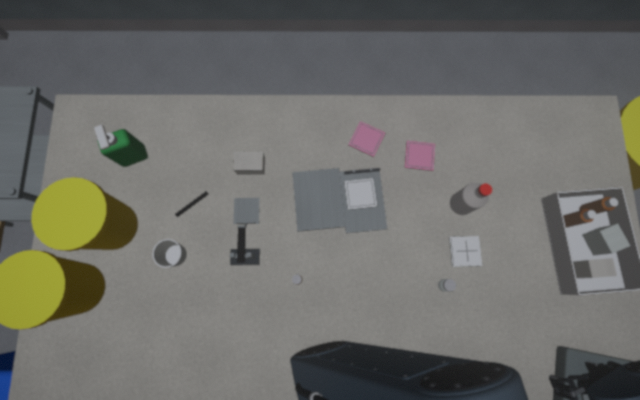

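View pics/side0.png

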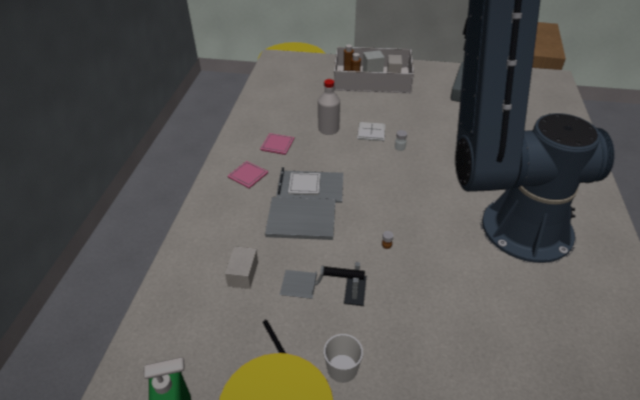

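View pics/wrist0.png

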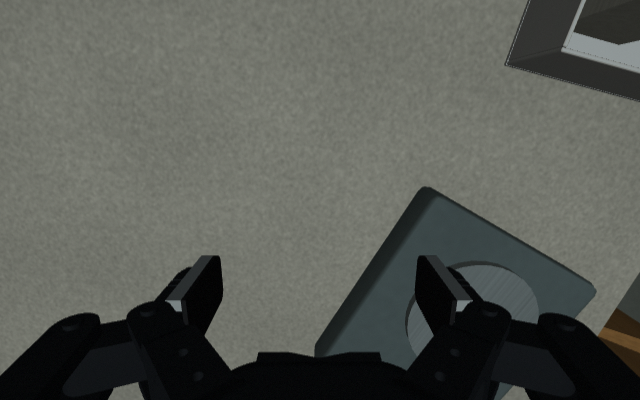

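The dish candidates in the top view are:
- off-white, lid up, on the bed at (360,193). This one fits the description.
- the spare at (466,251), lid down on the table.
- pink look-alikes at (366,138) and (420,155).

The spatula blade is at (246,210), its handle at (241,240) and the rest at (245,257). Next I'll take a close crop and measure.

```bash
cat > h.py <<'E'
from bench import manip
import numpy as np, cv2
def ray(c,u,v,z):
    K=c["camera_matrix"];R=c["R"];t=c["t"]
    d=R.T@np.linalg.solve(K,[u,v,1.]);o=-R.T@t
    return o+d*(z-o[2])/d[2]
def deproj(c,u,v,dep):
    K=c["camera_matrix"]
    return c["R"].T@(np.linalg.solve(K,[u,v,1.])*dep-c["t"])
def proj(c,X):
    p=c["camera_matrix"]@(c["R"]@np.asarray(X)+c["t"]);return p[:2]/p[2]
E
python3 - <<'E'
from h import *
im=cv2.imread("pics/top0.png")
a=cv2.resize(im[150:250,280:400],None,fx=5,fy=5,interpolation=cv2.INTER_CUBIC)
cv2.imwrite("pics/c1.png",a)
a=cv2.resize(im[180:280,200:320],None,fx=5,fy=5,interpolation=cv2.INTER_CUBIC)
cv2.imwrite("pics/c2.png",a)
c=manip.get_calibration("top")
for n,u,v in [("dish",360,193),("brd",320,200),("bed",365,220),("blade",246,210),("spare",466,251),("rest",245,257),("vial",296,280)]:
    print(n,ray(c,u,v,0.01))
for n in ["dish","spatula","spatula_grip","rest","station","board_mid","spare_dish","vial","vial_tall","carton","marker","pot","flask"]:
    for cam in ["top","side"]:
        print(n,cam,[(np.round(x["at"],3).tolist(),round(x["confidence"],2)) for x in manip.look_for(cam,n)][:3])
print(manip.current_time())
E
```

```text
dish [ 0.65277887 -0.07297959  0.01      ]
brd [0.62993215 0.05377397 0.01      ]
bed [ 0.56611788 -0.08678366  0.01      ]
blade [0.59756938 0.28591159 0.01      ]
spare [ 0.46990488 -0.39493762  0.01      ]
rest [0.45117085 0.28304458 0.01      ]
vial [0.38225332 0.12615287 0.01      ]
dish top [([0.778, -0.264, 0.016], 0.66), ([0.836, -0.096, 0.015], 0.6), ([0.646, -0.071, 0.026], 0.55)]
dish side [([0.833, -0.089, 0.016], 0.93), ([0.649, -0.062, 0.026], 0.85), ([0.78, -0.257, 0.016], 0.63)]
spatula top [([0.578, 0.286, 0.002], 0.73)]
spatula side [([0.575, 0.295, 0.003], 0.87)]
spatula_grip top [([0.576, 0.284, 0.001], 0.63), ([0.612, -0.377, 0.12], 0.41)]
spatula_grip side [([0.578, 0.288, 0.001], 0.67)]
rest top [([0.445, 0.271, 0.006], 0.57)]
rest side [([0.453, 0.312, 0.006], 0.77), ([0.652, -0.062, 0.023], 0.68)]
station top [([0.619, 0.025, 0.014], 0.89)]
station side [([0.622, 0.042, 0.017], 0.96), ([0.625, 0.451, 0.012], 0.2)]
board_mid top [([0.614, 0.019, 0.013], 0.89)]
board_mid side [([0.623, 0.039, 0.015], 0.8)]
spare_dish top [([0.47, -0.394, 0.016], 0.82)]
spare_dish side [([0.475, -0.377, 0.02], 0.72)]
vial top [([0.618, 0.023, 0.012], 0.27)]
vial side [([0.387, 0.137, 0.038], 0.7), ([0.458, 0.489, 0.042], 0.52)]
vial_tall top [([0.367, -0.312, 0.063], 0.71)]
vial_tall side []
carton top [([0.738, 0.276, 0.054], 0.65), ([0.618, 0.023, 0.013], 0.52)]
carton side [([0.745, 0.3, 0.056], 0.88)]
marker top [([0.645, -0.069, 0.025], 0.66), ([0.619, 0.458, 0.009], 0.5)]
marker side [([0.625, 0.453, 0.013], 0.47)]
pot top [([0.464, 0.514, 0.036], 0.62)]
pot side [([0.459, 0.487, 0.039], 0.69), ([0.578, 0.291, 0.002], 0.54)]
flask top [([0.611, -0.376, 0.122], 0.73)]
flask side [([0.621, -0.365, 0.094], 0.71)]
1.45
```

View pics/c1.png

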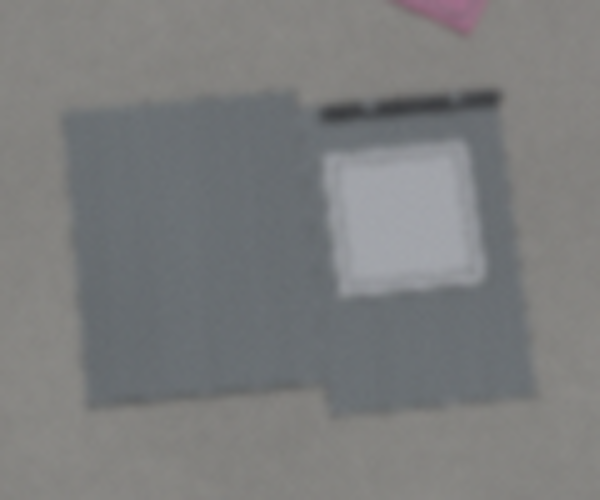

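View pics/c2.png

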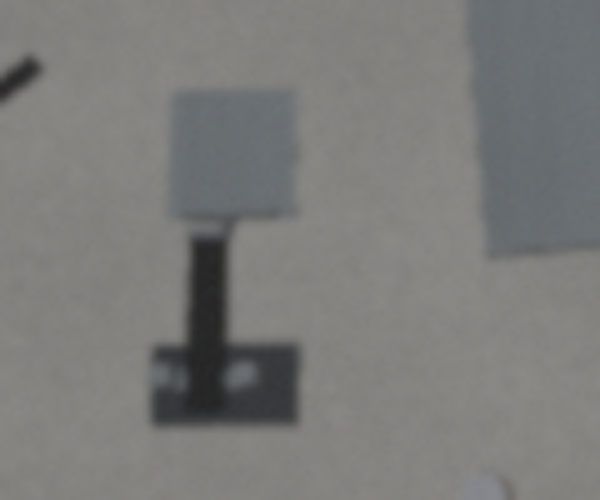

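```bash
cat >> h.py <<'E'
S=np.sqrt(.5)
def Rz(a): c,s=np.cos(a),np.sin(a); return np.array([[c,-s,0],[s,c,0],[0,0,1.]])
def Rx(a): c,s=np.cos(a),np.sin(a); return np.array([[1,0,0],[0,c,-s],[0,s,c]])
def Ry(a): c,s=np.cos(a),np.sin(a); return np.array([[c,0,s],[0,1,0],[-s,0,c]])
GX=-0.100
DOWN=np.array([[0,0,1.],[0,1,0],[-1,0,0]])
TS=Rx(np.pi/4)@DOWN   # tool axes in spatula frame, body 45deg to the right
def tool(p,R,back=0.,gx=None):
    """spatula origin p, rotation R -> TCP pose"""
    g=np.array([GX if gx is None else gx,0,0.065]); T=R@TS
    return p+R@g+T[:,0]*(0.019-back), T
E
python3 - <<'E'
from h import *
print(TS, manip.current_tcp_rot().round(3))
for flip in (1,-1):
  F=np.diag([1,flip,flip])
  for nm,p,a,rolls in [("rest",[.585,.285,0],0,[0]),("st",[.65,-.07,.01],.07,[0,-45]),("st2",[.6,0.02,.07],.07,[0,-45,-90,-110])]:
    for r in rolls:
      R=Rz(a)@Rx(np.radians(r)); P,T=tool(np.array(p),R)
      q=manip.inverse_kinematics(P,T@F); print(flip,nm,r,None if q is None else np.round(q,2))
  for P in ([.45,.27,.3],[.5,-.03,.3]):
      q=manip.inverse_kinematics(np.array(P),DOWN@F);print(flip,"down",None if q is None else np.round(q,2))
E
```

```text
[[ 0.          0.          1.        ]
 [ 0.70710678  0.70710678  0.        ]
 [-0.70710678  0.70710678  0.        ]] [[-0.     0.312 -0.95 ]
 [ 0.    -0.95  -0.312]
 [-1.    -0.     0.   ]]
1 rest 0 [ 0.13  0.68  1.92  1.19  0.86 -2.41]
1 st 0 [-0.49  0.8   1.6   0.67  1.3  -2.51]
1 st -45 [-0.14  0.62  1.79 -0.    0.73 -1.78]
1 st2 0 [-0.39  0.6   1.82  0.73  1.25 -2.46]
1 st2 -45 [ 0.02  0.45  1.89 -0.    0.8  -1.62]
1 st2 -90 [ 0.39  0.72  1.8  -0.85  1.11 -0.66]
1 st2 -110 [ 0.47  0.92  1.72 -1.02  1.37 -0.47]
1 down [ 0.45  0.24  1.63 -0.    1.27 -1.12]
1 down [-0.15  0.19  1.69 -0.    1.26 -1.72]
-1 rest 0 [0.13 0.68 1.92 1.19 0.86 0.73]
-1 st 0 [-0.49  0.8   1.6   0.67  1.3   0.63]
-1 st -45 [-0.14  0.62  1.79 -0.    0.73  1.36]
-1 st2 0 [-0.39  0.6   1.82  0.73  1.25  0.68]
-1 st2 -45 [ 0.02  0.45  1.89 -0.    0.8   1.53]
-1 st2 -90 [ 0.39  0.72  1.8  -0.85  1.11  2.48]
-1 st2 -110 [ 0.47  0.92  1.72 -1.02  1.37  2.67]
-1 down [ 0.45  0.24  1.63 -0.    1.27  2.02]
-1 down [-0.15  0.19  1.69 -0.    1.26  1.42]
```

```bash
python3 - <<'E'
from h import *
c=manip.get_calibration("wrist"); T=manip.current_tcp_rot(); p=manip.current_ee_pos()
o=-c["R"].T@c["t"]; print("cam in tool",T.T@(o-p), "view dir tool", T.T@c["R"][2])
offs=T.T@(o-p); 
def go(P):
    manip.move_ptp(np.array(P),DOWN)
go([.60,-.03,.33]); cs=manip.get_calibration("wrist"); a,d=manip.grab_frame("wrist"); np.savez("pics/st.npz",a=a,d=d,**cs); cv2.imwrite("pics/st.png",a[:,:,::-1])
print(manip.current_time())
go([.53,.285,.33]); cs=manip.get_calibration("wrist"); a,d=manip.grab_frame("wrist"); np.savez("pics/sp.npz",a=a,d=d,**cs); cv2.imwrite("pics/sp.png",a[:,:,::-1])
print(manip.current_time(),manip.current_force())
E
```

```text
cam in tool [-0.14235267  0.00059656 -0.07012678] view dir tool [ 9.61605575e-01 -4.70343614e-04  2.74434867e-01]
3.85
5.125 [0.51128796 0.26138212 0.17176111]
```

View pics/st.png

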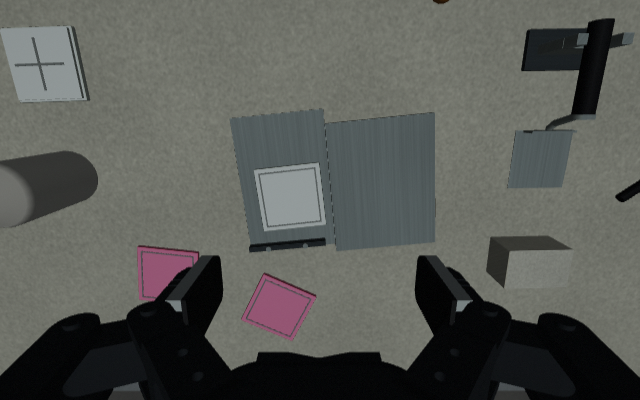

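View pics/sp.png

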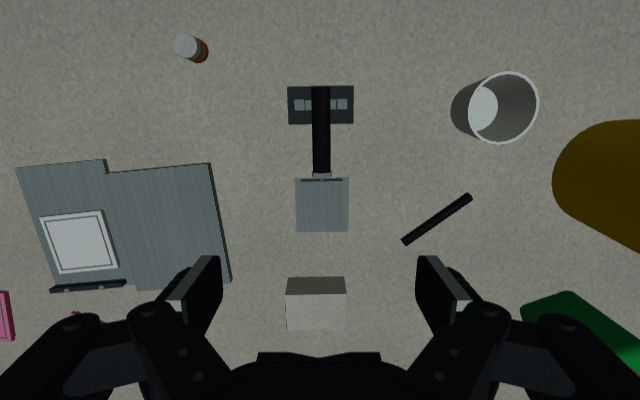

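Wrist view st.png shows the off-white framed dish at (290,197) on the bed, with the fence behind it at about (288,245). The board is to its left in the world, at (385,180). In sp.png the blade is at (322,205), the handle at (321,130) and the fork foot at (320,104). Next I'll fit quads to these.

```bash
cat > fit.py <<'E'
from h import *
def load(n): 
    z=np.load(f"pics/{n}.npz"); return z["a"],z["d"],{k:z[k] for k in("camera_matrix","R","t")}
def quad(mask,c,z):
    cs,_=cv2.findContours(mask.astype(np.uint8),cv2.RETR_EXTERNAL,cv2.CHAIN_APPROX_NONE)
    k=max(cs,key=cv2.contourArea)
    pts=np.array([ray(c,u,v,z)[:2] for u,v in k[:,0]])
    r=cv2.minAreaRect((pts*1000).astype(np.float32)); return r,k
if __name__=="__main__":
    a,d,c=load("sp"); f=a.astype(int)
    for (u,v) in [(322,215),(322,245),(370,200),(300,90),(321,130)]: print("pix",u,v,f[v,u],deproj(c,u,v,d[v,u]).round(4))
    m=np.zeros(d.shape,bool); m[172:240,285:360]=((f[...,2]-f[...,0])>3)[172:240,285:360]
    print("blade",quad(m,c,0.002)[0])
    # handle centreline from depth band
    X=np.array([[deproj(c,u,v,d[v,u]) for u in range(270,370)] for v in range(80,182)]).reshape(-1,3)
    h=X[(X[:,2]>.070)&(X[:,2]<.079)]
    h=h[np.abs(h[:,1]-np.median(h[:,1]))<.015]
    print("handle",len(h),h.min(0),h.max(0), np.polyfit(h[:,0],h[:,1],1), np.median(h,0))
    foot=np.zeros(d.shape,bool); Z=X[:,2].reshape(102,100); 
    print("prongs", X[(X[:,2]>.055)&(np.abs(X[:,1]-np.median(h[:,1]))>.014)].mean(0))
    g=(f.sum(2)<190); m=np.zeros(d.shape,bool); m[82:128,284:358]=g[82:128,284:358]; print("foot",quad(m,c,0.006)[0])
    a,d,c=load("st"); f=a.astype(int)
    for (u,v) in [(290,197),(290,140),(380,180),(400,100)]: print("pix",u,v,f[v,u],deproj(c,u,v,d[v,u]).round(4))
    m=np.zeros(d.shape,bool); m[150:238,248:332]=(f.min(2)>125)[150:238,248:332]
    print("dish",quad(m,c,0.026)[0])
    # board top
    P=np.array([[deproj(c,u,v,d[v,u]) for u in range(220,450)] for v in range(100,265)])
    Z=P[...,2]; 
    b=(f[...,2]-f[...,0]>3)[100:265,220:450]
    print("bedz",np.median(P[30:45,40:90,2]),"boardz",np.median(P[40:120,130:200,2]),"table",np.median(P[:8,:,2]))
    out=np.zeros((165*4,230*4,3),np.uint8); out=cv2.resize(a[100:265,220:450,::-1],None,fx=3.4,fy=3.4,interpolation=cv2.INTER_CUBIC); cv2.imwrite("pics/c3.png",out)
    cv2.imwrite("pics/c4.png",(b*255).astype(np.uint8))
E
python3 fit.py
```

```text
pix 322 215 [ 88  98 100] [0.6151 0.2891 0.0018]
pix 322 245 [120 122 112] [ 0.6658  0.2893 -0.0018]
pix 370 200 [123 126 116] [ 5.921e-01  3.612e-01 -1.000e-04]
pix 300 90 [28 33 37] [0.4361 0.259  0.0081]
pix 321 130 [14 13 14] [0.4848 0.2868 0.0752]
blade ((594.9799194335938, 288.4327697753906), (79.7123031616211, 91.81217193603516), 89.95466613769531)
handle 1532 [0.43517984 0.2751057  0.07002891] [0.54192809 0.2982189  0.07864427] [0.01724465 0.27817425] [0.4859843  0.28681076 0.0748    ]
prongs [0.45489552 0.28606911 0.07441983]
foot ((457.8653564453125, 286.334228515625), (90.85916900634766, 53.91352462768555), 89.96405029296875)
pix 290 197 [146 154 154] [ 0.6502 -0.0714  0.0239]
pix 290 140 [87 96 97] [ 0.5715 -0.0706  0.0099]
pix 380 180 [85 95 95] [0.6275 0.0569 0.0155]
pix 400 100 [116 119 110] [ 5.181e-01  8.190e-02 -3.000e-04]
dish ((650.4375, -70.9067611694336), (89.69618225097656, 90.58806610107422), 6.445523738861084)
bedz 0.008466854104006357 boardz 0.014572523237225887 table -0.00033064755902416934
```

```bash
python3 -c "
import cv2
print(cv2.imread('pics/c3.png').shape)"
```

```text
(561, 782, 3)
```

View pics/c3.png

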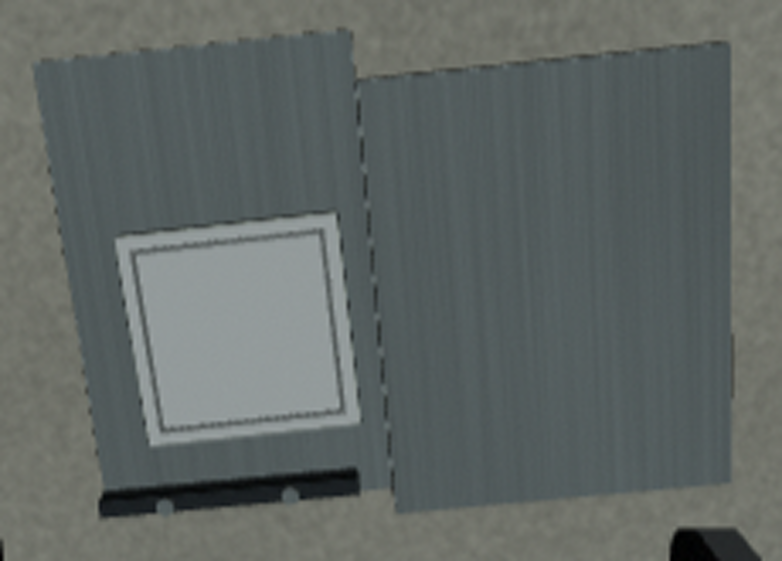

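View pics/c4.png

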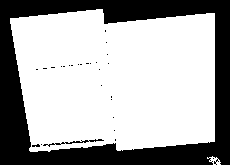

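```bash
python3 - <<'E'
from fit import *
a,d,c=load("st")
def px(x,y): return x/3.4+220,y/3.4+100
B={k:ray(c,*px(*v),.0150)[:2] for k,v in dict(nearstep=(358,79),nearleft=(730,42),farleft=(731,484),farstep=(397,512)).items()}
for k,v in B.items(): print(k,v.round(4))
E={k:ray(c,*px(*v),.009)[:2] for k,v in dict(bed_nr=(36,62),bed_nl=(352,31),bed_fr=(103,490)).items()}
for k,v in E.items(): print(k,v.round(4))
ang=lambda p,q:np.arctan2(*(q-p)[::-1])
print("yaw step",ang(B["nearstep"],B["farstep"]),"left",ang(B["nearleft"],B["farleft"]),"near",ang(B["nearstep"],B["nearleft"])-np.pi/2,"far",ang(B["farstep"],B["farleft"])-np.pi/2,"bednear",ang(E["bed_nr"],E["bed_nl"])-np.pi/2,"bedright",ang(E["bed_nr"],E["bed_fr"]))
print([np.linalg.norm(B[i]-B[j]) for i,j in [("nearstep","farstep"),("nearstep","nearleft"),("farstep","farleft"),("nearleft","farleft")]])
fe={k:ray(c,*px(*v),.009+.014)[:2] for k,v in dict(fr_near=(100,490),fl_near=(358,468)).items()}
print("fence top near edge",fe)
D={k:ray(c,*px(*v),.025)[:2] for k,v in dict(nr=(115,239),nl=(337,212),fl=(360,421),fr=(150,446)).items()}
print("dish",sum(D.values())/4, ang(D["nr"],D["fr"]),ang(D["nl"],D["fl"]),ang(D["nr"],D["nl"])-np.pi/2,ang(D["fr"],D["fl"])-np.pi/2)
# least squares station pose: board corners + bed corners
src=np.array([[-.16,0],[-.16,.15],[.03,.15],[.03,0],[-.18,-.13],[-.18,0]]);dst=np.array([B["nearstep"],B["nearleft"],B["farleft"],B["farstep"],E["bed_nr"],E["bed_nl"]])
sc,dc=src.mean(0),dst.mean(0);H=(src-sc).T@(dst-dc);th=np.arctan2(H[0,1]-H[1,0],H[0,0]+H[1,1]);R=Rz(th)[:2,:2]
o=dc-R@sc;print("station",o,th,"res mm",((dst-o-src@R.T)*1000).round(1).tolist())
print("dish in st",(sum(D.values())/4-o)@R,"fence",[(v-o)@R for v in fe.values()])
E
```

```text
nearstep [ 0.5486 -0.0215]
nearleft [0.5345 0.1262]
farleft [0.7236 0.1449]
farstep [ 0.7369 -0.0032]
bed_nr [ 0.542  -0.1516]
bed_nl [ 0.5301 -0.0239]
bed_fr [ 0.7287 -0.1354]
yaw step 0.09695066470082966 left 0.09856528148461904 near 0.0953512905137095 far 0.0895161369905011 bednear 0.092968839251375 bedright 0.08650343083359094
[np.float64(0.18916397098056087), np.float64(0.1483621389197721), np.float64(0.14867288698715342), np.float64(0.19003223472808356)]
fence top near edge {'fr_near': array([ 0.72271057, -0.13353274]), 'fl_near': array([ 0.71255376, -0.0209123 ])}
dish [ 0.65095886 -0.07025155] 0.11132462773590328 0.10856669636378476 0.12038980088941642 0.12426560497918016
station [ 0.7082272  -0.00642034] 0.09654210516501376 res mm [[-0.3, 0.3], [-0.0, -1.3], [-0.0, -0.9], [-1.2, 0.3], [0.4, 1.6], [1.1, -0.1]]
dish in st [-0.06315449 -0.05801376] fence [array([ 0.00216328, -0.12791657]), array([ 0.0029095 , -0.01484152])]
```

```bash
cat >> h.py <<'E'
SP0=np.array([.601,.2875,0.]); SPY=0.012
ST=np.array([.7082,-.0064,.0090]); SY=.0960
def st(x,y,z,roll=0.,pitch=0.,yaw=0.):
    """spatula pose in station frame (m), roll deg (neg = tip left), -> TCP pose"""
    R=Rz(SY+yaw)@Ry(np.radians(pitch))@Rx(np.radians(roll))
    return tool(ST+Rz(SY)@np.array([x,y,z]),R)
def snap(cam,name,scale=1):
    a,_=manip.grab_frame(cam); cv2.imwrite(f"pics/{name}.png",a[:,:,::-1]); return a
E
python3 - <<'E'
from h import *
f0=manip.current_force()
manip.set_gripper(0.6,80)
R=Rz(SPY)
P,T=tool(SP0,R,back=.11); manip.move_ptp(P,T); print(manip.current_time(),manip.current_force())
P,T=tool(SP0,R,back=.0); manip.move_l(P,max_speed=.12); print(manip.current_force())
snap("wrist","g1"); snap("side","g1s")
print(manip.current_time(),manip.current_ee_pos()-P)
E
```

```text
6.6 [-0.1266919  -0.3929292   0.50583507]
[-0.30428898 -0.08183224  0.88662754]
7.7667 [ 0.00043408 -0.0003689   0.00051253]
```

View pics/g1.png

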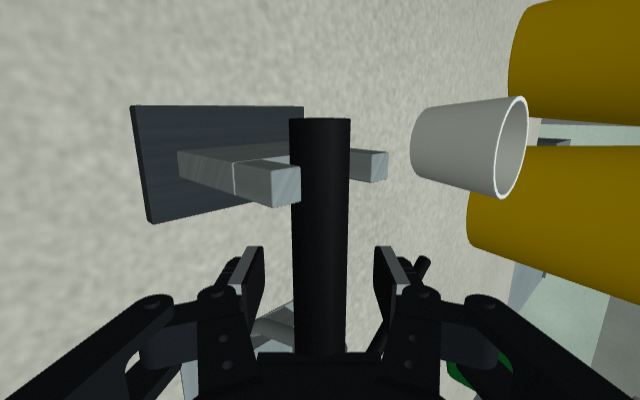

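View pics/g1s.png

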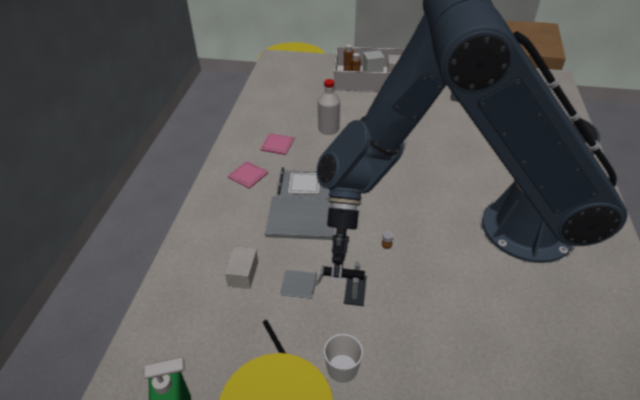

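Both views show the handle centred between the open pads (about (320,240) in the wrist view) and clear of the fork. Now I'll close the gripper and lift.

```bash
python3 - <<'E'
from h import *
manip.set_gripper(0.0,80); print(manip.current_grip_width(),manip.current_force(),manip.current_ee_pos())
np.save("grasp.npy",np.r_[manip.current_ee_pos()])
p=manip.current_ee_pos(); P,T=tool(SP0,Rz(SPY))
manip.move_l(P+[0,0,.09],max_speed=.12); manip.dwell(.2)
print(manip.current_force(),manip.current_grip_width(),manip.current_time())
snap("side","l1"); 
E
```

```text
0.2383368032622311 [-1.39197217 -1.34266494  6.21148549] [0.50112682 0.29987447 0.05238618]
[ 0.02193487  0.16217901 -2.35885795] 0.2415096429028734 9.2417
```

View pics/l1.png

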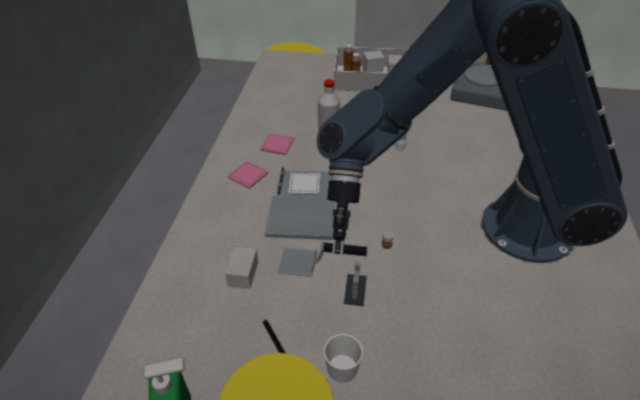

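```bash
python3 - <<'E'
from h import *
P,T=st(-.170,-.058,.06); manip.move_ptp(P,T)
P,T=st(-.170,-.058,.03); manip.move_l(P,T,max_speed=.1); manip.dwell(.2)
print(manip.current_time(),manip.current_force(),manip.current_ee_pos()-P)
for cam in("top","side"):
    c=manip.get_calibration(cam); a,d=manip.grab_frame(cam); np.savez(f"pics/ap_{cam}.npz",a=a,d=d,**c); 
    e=ST+Rz(SY)@np.array([-.17,-.058,.032]); u,v=proj(c,e).astype(int); print(u,v)
    cv2.imwrite(f"pics/ap_{cam}.png",cv2.resize(a[max(v-60,0):v+60,u-80:u+80,::-1],None,fx=5,fy=5,interpolation=cv2.INTER_CUBIC))
    # plane fit
    X=[]
    for vv in range(v-30,v+30):
        for uu in range(u-35,u+35):
            if d[vv,uu]>0:
                x=Rz(SY).T@(deproj(c,uu,vv,d[vv,uu])-ST)-[-.17,-.058,0]
                if -.034<x[0]<.038 and abs(x[1])<.036 and .02<x[2]<.045: X.append(x)
    X=np.array(X); print(len(X)); 
    if len(X)>50:
        k=np.linalg.lstsq(np.c_[X[:,:2],np.ones(len(X))],X[:,2],rcond=None)[0]; print("slope x,y, z0",k, np.std(X[:,2]-np.c_[X[:,:2],np.ones(len(X))]@k))
E
```

```text
11.3583 [ 1.07230972 -0.69539286 -1.84108422] [ 2.25029458e-04 -5.26428188e-05  4.07541877e-04]
364 225
552
slope x,y, z0 [-0.01735073 -0.00962583  0.03108819] 0.0022522344385466526
339 179
377
slope x,y, z0 [-0.01651448  0.00537262  0.03258702] 0.0021604913373442307
```

View pics/ap_top.png

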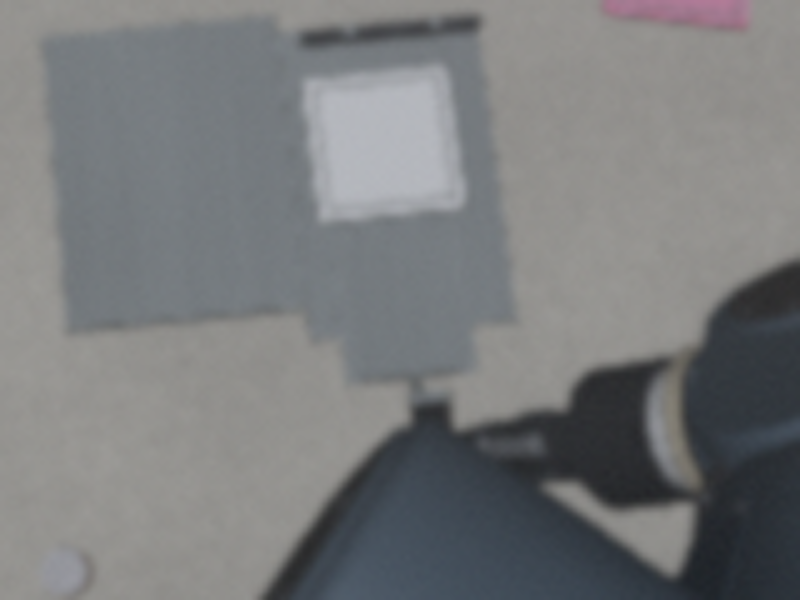

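View pics/ap_side.png

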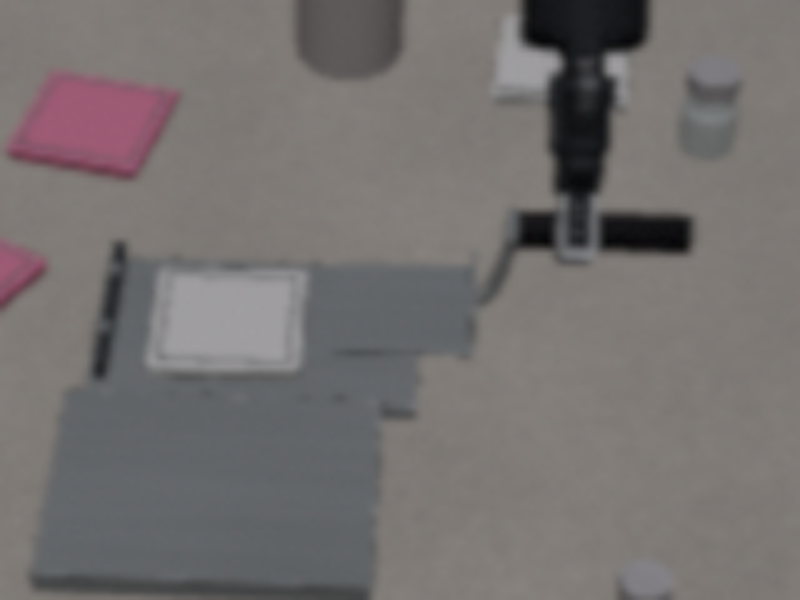

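```bash
python3 - <<'E'
from h import *
x0=-.170
P,T=st(x0,-.058,.005,pitch=.6); manip.move_l(P,T,max_speed=.06); manip.dwell(.1); f0=manip.current_force(); print(f0,manip.current_time())
np.save("f0.npy",f0)
z=.005
while z>-.004:
    z-=.001
    P,T=st(x0,-.058,z,pitch=.6); manip.move_l(P,T,max_speed=.02)
    f=manip.current_force()-f0; print(round(z,4),f.round(2),manip.current_ft_torque().round(3),(manip.current_ee_pos()-P).round(5))
    if f[2]>1.5: break
print(manip.current_time())
E
```

```text
[-0.43560736 -0.04454175 -1.7491089 ] 12.1083
0.004 [0.67 0.49 1.22] [-0.575  0.038 -0.016] [4.e-05 0.e+00 9.e-05]
0.003 [ 0.15  0.59 -0.5 ] [-0.579  0.035  0.016] [-3.e-05  2.e-05 -3.e-05]
0.002 [ 1.02  0.59 -0.32] [-0.496 -0.012 -0.02 ] [-2.e-05  1.e-05 -5.e-05]
0.001 [ 0.84 -0.42  0.94] [-0.394 -0.07  -0.016] [2.e-05 3.e-05 1.e-05]
0.0 [-0.03  0.91  2.8 ] [-0.144 -0.146  0.115] [-2.e-05  7.e-05  7.e-05]
13.3583
```

```bash
cat > slide.py <<'E'
from h import *
import sys
def slide(x0,x1,dx,z,lim,sp=.04,y=-.058,pitch=.6):
    f0=np.load("f0.npy"); x=x0
    while x<x1-1e-6:
        x=min(x+dx,x1)
        P,T=st(x,y,z,pitch=pitch); manip.move_l(P,T,max_speed=sp)
        f=Rz(SY).T@(manip.current_force()-f0); print(round(x,4),f.round(2),manip.current_ft_torque().round(2))
        if -f[0]>lim or f[2]>10 or abs(f[1])>8: print("stop");break
    print(manip.current_time()); return x
if __name__=="__main__":
    a=[float(v) for v in sys.argv[1:]]; slide(*a)
    for cam in("top","side"): snap(cam,f"{cam}_{int(manip.current_time()*100)}")
    import glob
E
python3 slide.py -.170 -.085 .01 .0005 9
```

```text
-0.16 [1.23 0.11 1.07] [-0.39 -0.19 -0.09]
-0.15 [1.18 0.58 1.07] [-0.3  -0.25 -0.09]
-0.14 [ 0.22 -0.34  1.34] [-0.36 -0.24 -0.07]
-0.13 [1.05 0.39 1.38] [-0.36 -0.26 -0.08]
-0.12 [ 1.84 -0.66  1.78] [-0.37 -0.22 -0.04]
-0.11 [2.2  0.62 1.03] [-0.33 -0.29 -0.1 ]
-0.1 [1.79 0.11 0.65] [-0.27 -0.29 -0.09]
-0.09 [1.76 1.03 1.1 ] [-0.35 -0.29 -0.12]
-0.085 [0.58 0.52 1.91] [-0.33 -0.3  -0.07]
16.8333
```

```bash
ls pics; python3 - <<'E'
from h import *
import glob
im=[cv2.imread(sorted(glob.glob(f"pics/{c}_*.png"))[-1]) for c in("top","side")]
a=cv2.resize(im[0][150:260,290:410],None,fx=3.3,fy=3.3,interpolation=cv2.INTER_CUBIC)
b=cv2.resize(im[1][140:250,250:370],None,fx=3.3,fy=3.3,interpolation=cv2.INTER_CUBIC)
cv2.imwrite("pics/cc1.png",np.hstack([a,b]))
E
```

```text
ap_side.npz
ap_side.png
ap_top.npz
ap_top.png
c1.png
c2.png
c3.png
c4.png
g1.png
g1s.png
l1.png
side0.png
side_1688.png
sp.npz
sp.png
st.npz
st.png
top0.png
top_1683.png
wrist0.png
```

View pics/cc1.png

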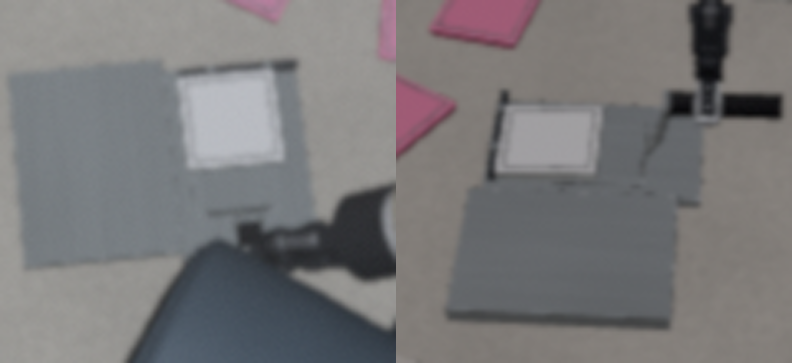

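The dish is now square against the fence: (235,115) in the left crop. The flange is behind it at (240,210). I'll keep going until the flange makes contact.

```bash
python3 - <<'E'
from h import *
from slide import slide
slide(-.085,-.057,.01,.0005,9)
def avg(n=5):
    F=[]
    for _ in range(n): manip.dwell(.02); F.append(manip.current_force())
    return Rz(SY).T@(np.mean(F,0)-np.load("f0.npy"))
b=avg(); print("base",b.round(2))
x=-.057
while x<-.040:
    x+=.0015
    P,T=st(x,-.058,.0005,pitch=.6); manip.move_l(P,T,max_speed=.02)
    f=avg(3)-b; print(round(x,4),f.round(2),manip.current_ft_torque().round(2),manip.current_grip_width().round(3))
    if f[0]<-3.5 : break
print(manip.current_time())
E
```

```text
-0.075 [ 0.89 -0.44  0.76] [-0.28 -0.31 -0.12]
-0.065 [1.29 0.43 1.48] [-0.29 -0.34 -0.07]
-0.057 [0.96 0.15 1.73] [-0.29 -0.25 -0.12]
18.0833
base [1.18 0.06 1.23]Traceback (most recent call last):
  File "<stdin>", line 13, in <module>
AttributeError: 'float' object has no attribute 'round'
```

```bash
python3 - <<'E'
from h import *
def avg(n=5):
    F=[]
    for _ in range(n): manip.dwell(.02); F.append(manip.current_force())
    return Rz(SY).T@(np.mean(F,0)-np.load("f0.npy"))
b=np.array([1.18,.06,1.23])
x=-.0555
while x<-.040:
    x+=.0015
    P,T=st(x,-.058,.0005,pitch=.6); manip.move_l(P,T,max_speed=.02)
    f=avg(3)-b; print(round(x,4),f.round(2),manip.current_ft_torque().round(2))
    if f[0]<-3.5 : break
np.save("x.npy",x)
print(manip.current_time())
E
```

```text
-0.054 [-1.26 -0.08  0.17] [-0.22 -0.06  0.12]
-0.0525 [-0.93 -0.25  0.72] [-0.23 -0.11  0.06]
-0.051 [-0.92 -0.07  0.25] [-0.24 -0.13  0.04]
-0.0495 [-1.27  0.14  0.5 ] [-0.21 -0.17  0.02]
-0.048 [-0.64  0.36  0.38] [-0.33 -0.18  0.01]
-0.0465 [-1.01  0.17  0.27] [-0.32 -0.17  0.  ]
-0.045 [-1.94 -0.03  0.73] [-0.21 -0.06  0.13]
-0.0435 [-10.69  -1.36   4.49] [-0.07  0.92  1.13]
20.8667
```

```bash
python3 - <<'E'
from h import *
b=np.array([1.18,.06,1.23]); 
def avg(n=5):
    F=[]
    for _ in range(n): manip.dwell(.02); F.append(manip.current_force())
    return Rz(SY).T@(np.mean(F,0)-np.load("f0.npy"))
x=-.0435
for k in range(4):
    f=avg(4)-b; print(x,f.round(2))
    if -f[0]<6.5: break
    x-=.0004; P,T=st(x,-.058,.0005,pitch=.6); manip.move_l(P,T,max_speed=.02)
if -f[0]<4:
    x+=.0002; P,T=st(x,-.058,.0005,pitch=.6); manip.move_l(P,T,max_speed=.02)
manip.dwell(.6); print(x,(avg()-b).round(2),manip.current_time()); np.save("x.npy",x)
snap("side","push"); snap("top","pusht")
im=[cv2.imread(f"pics/{c}.png") for c in("pusht","push")]
a=cv2.resize(im[0][150:260,290:410],None,fx=3.3,fy=3.3,interpolation=cv2.INTER_CUBIC)
b=cv2.resize(im[1][140:250,250:370],None,fx=3.3,fy=3.3,interpolation=cv2.INTER_CUBIC)
cv2.imwrite("pics/cc2.png",np.hstack([a,b]))
E
```

```text
-0.0435 [-11.13  -1.62   4.41]
-0.043899999999999995 [-8.29 -0.91  3.07]
-0.04429999999999999 [-6.55 -0.41  2.6 ]
-0.04469999999999999 [-5.39 -0.09  2.  ]
-0.04469999999999999 [-6.   -0.19  2.32] 22.5667
```

View pics/cc2.png

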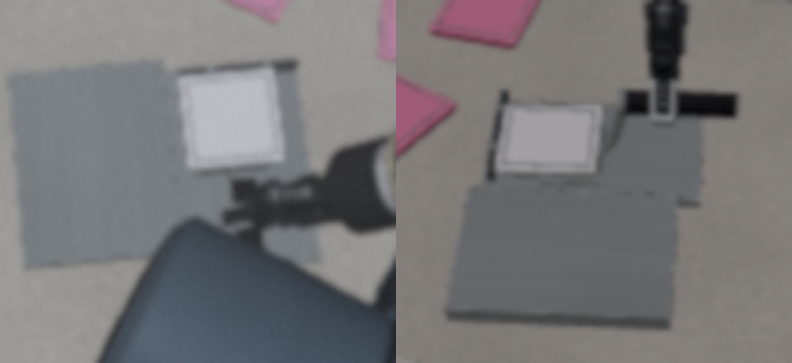

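The push is steady: wrist reading about 6 N, roughly 5 N after friction, held for over a second. The pictures show the dish flat against the fence with the flange touching its near edge. I'll check the flip path before moving.

```bash
cat > flip.py <<'E'
from h import *
YP=.025; XF=-.080
def fp(th,c=.010,yp=YP,pitch=0.):
    t=np.radians(th); return st(XF,yp-.04*np.cos(t),c+.04*np.sin(t),roll=-th,pitch=pitch)
if __name__=="__main__":
    for th in range(0,115,10):
        P,T=fp(th); print(th,P.round(3),np.round(manip.inverse_kinematics(P,T),2))
E
python3 flip.py
```

```text
0 [ 0.529 -0.025  0.071] [-0.45  0.75  1.69  0.69  1.27 -2.52]
10 [ 0.528 -0.016  0.074] [-0.38  0.67  1.74  0.6   1.13 -2.42]
20 [ 0.527 -0.006  0.077] [-0.3   0.6   1.78  0.48  1.   -2.28]
30 [0.526 0.004 0.077] [-0.21  0.55  1.81  0.33  0.88 -2.09]
40 [0.525 0.014 0.076] [-0.11  0.53  1.83  0.12  0.8  -1.86]
50 [0.524 0.024 0.072] [ 0.    0.53  1.84 -0.13  0.77 -1.58]
60 [0.524 0.032 0.068] [ 0.1   0.56  1.84 -0.37  0.78 -1.29]
70 [0.523 0.04  0.062] [ 0.2   0.6   1.83 -0.59  0.85 -1.04]
80 [0.522 0.047 0.054] [ 0.29  0.67  1.8  -0.76  0.96 -0.84]
90 [0.522 0.053 0.046] [ 0.36  0.76  1.77 -0.88  1.08 -0.69]
100 [0.521 0.056 0.036] [ 0.42  0.85  1.72 -0.98  1.22 -0.57]
110 [0.521 0.059 0.026] [ 0.46  0.96  1.67 -1.05  1.36 -0.49]
```

```bash
python3 - <<'E'
from h import *
from flip import *
x=float(np.load("x.npy"))
manip.move_l(*st(x-.002,-.058,.001,pitch=.3),max_speed=.03)
manip.move_l(*st(x-.006,-.058,.024,pitch=-2),max_speed=.04)
manip.move_l(*st(XF,YP-.04,.026,pitch=-2),max_speed=.06)
manip.dwell(.1);print(manip.current_time(),manip.current_force())
a=snap("top","ct");b=snap("side","cs")
cv2.imwrite("pics/cc3.png",np.hstack([cv2.resize(a[150:260,290:410,::-1],None,fx=3.3,fy=3.3,interpolation=cv2.INTER_CUBIC),cv2.resize(b[140:250,250:370,::-1],None,fx=3.3,fy=3.3,interpolation=cv2.INTER_CUBIC)]))
E
```

```text
24.6833 [-0.01521852  0.24157562 -2.29503363]
```

View pics/cc3.png

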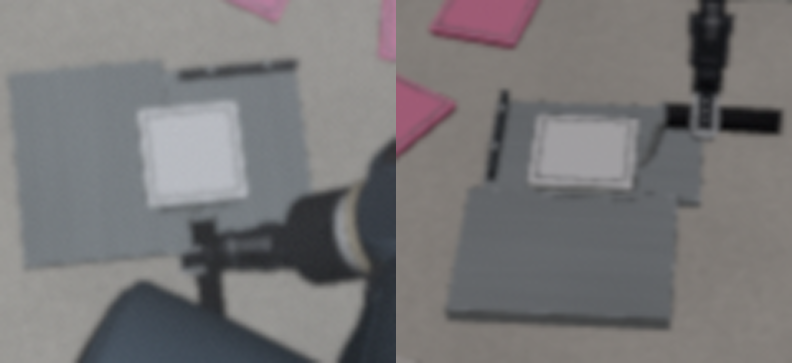

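The dish rides on the blade and straddles the step. Now I'll roll it.

```bash
cat > look2.py <<'E'
from h import *
def two(n):
    a=snap("top",n+"t");b=snap("side",n+"s")
    cv2.imwrite(f"pics/{n}.png",np.hstack([cv2.resize(a[150:260,290:410,::-1],None,fx=3.3,fy=3.3,interpolation=cv2.INTER_CUBIC),cv2.resize(b[140:250,250:370,::-1],None,fx=3.3,fy=3.3,interpolation=cv2.INTER_CUBIC)]))
E
python3 - <<'E'
from h import *
from flip import *
from look2 import two
manip.move_l(*fp(0,c=.012,pitch=-1),max_speed=.06)
for th in (12,24,36,50):
    manip.move_l(*fp(th,c=.010),max_speed=.035); print(th,manip.current_force().round(2),manip.current_time())
two("f1")
for th in (65,80):
    manip.move_l(*fp(th,c=.010),max_speed=.035); print(th,manip.current_force().round(2),manip.current_time())
two("f2")
E
```

```text
12 [ 0.09 -1.06 -2.09] 25.6333
24 [-0.68  0.11 -2.72] 26.1333
36 [-0.7   0.19 -1.98] 26.6333
50 [ 0.26 -1.35 -2.51] 27.1833
65 [ 0.23 -0.61 -1.19] 27.8667
80 [ 0.14 -0.86 -2.4 ] 28.45
```

View pics/f1.png

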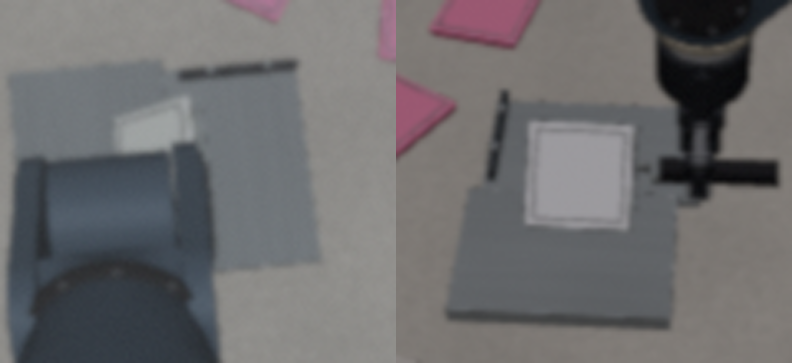

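View pics/f2.png

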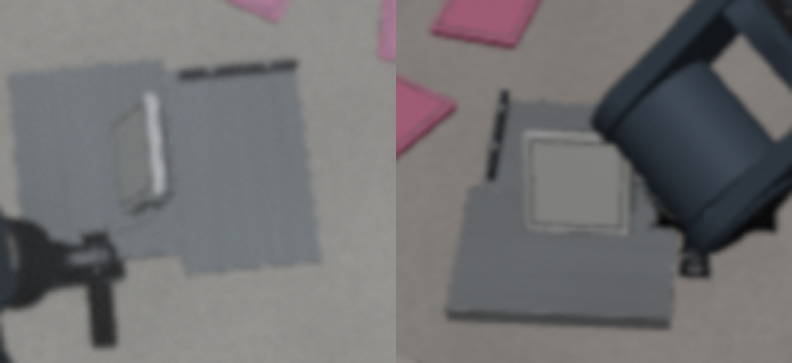

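```bash
python3 - <<'E'
from h import *
from flip import *
from look2 import two
for th in (90,96,100):
    manip.move_l(*fp(th,c=.011),max_speed=.025); print(th,manip.current_force().round(2),manip.current_time())
two("f3")
E
```

```text
90 [ 0.1   1.41 -2.38] 29.075
96 [ 0.04  0.56 -1.96] 29.4667
100 [ 0.03 -0.19 -1.18] 29.775
```

View pics/f3.png

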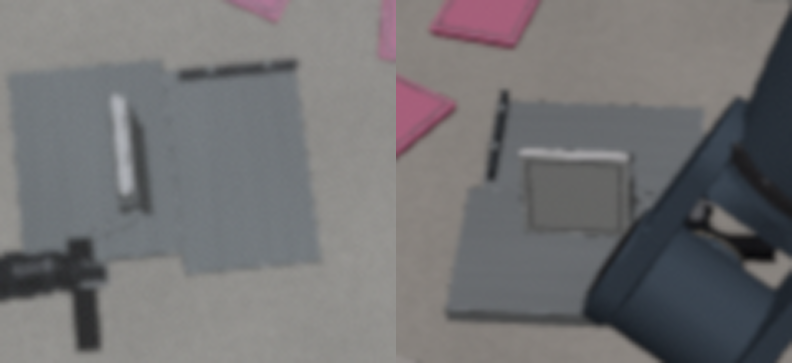

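```bash
python3 - <<'E'
from h import *
from flip import *
from look2 import two
manip.move_l(*fp(104,c=.012),max_speed=.02); manip.dwell(.3)
two("f4");print(manip.current_force().round(2),manip.current_time())
E
```

```text
[-0.3  -1.01 -0.53] 30.5833
```

View pics/f4.png

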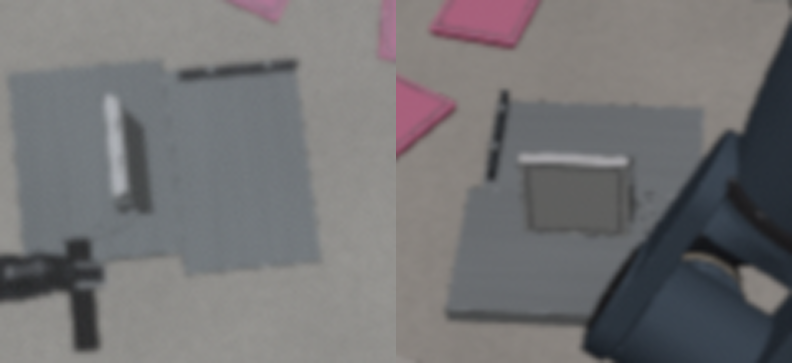

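```bash
python3 - <<'E'
from h import *
from flip import *
from look2 import two
for th,c in ((107,.014),(110,.016)):
    manip.move_l(*fp(th,c=c),max_speed=.02); manip.dwell(.25);print(th,manip.current_force().round(2),manip.current_time())
    two(f"g{th}")
E
```

```text
107 [-0.61 -0.05 -2.63] 31.0833
110 [ 0.43  0.07 -2.08] 31.6833
```

View pics/g110.png

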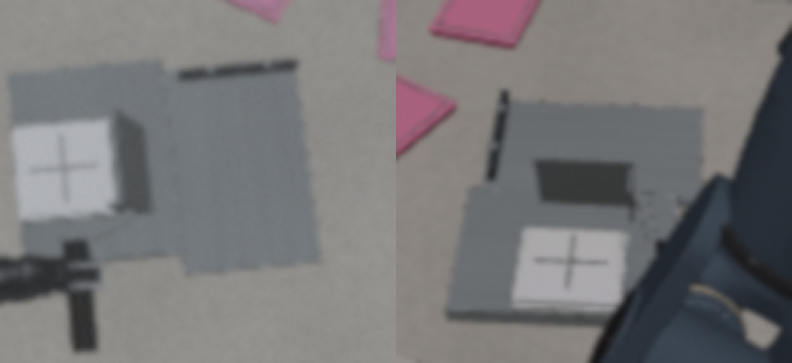

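```bash
cat > md.py <<'E'
from h import *
def dish(n):
  for cam in("top","side"):
    a=cv2.imread(f"pics/{n}{cam[0]}.png").astype(int); c=manip.get_calibration(cam)
    m=(a.min(2)>150); u0,v0=proj(c,ST+Rz(SY)@[-.06,.07,.02]).astype(int)
    w=np.zeros_like(m); w[v0-45:v0+45,u0-45:u0+45]=m[v0-45:v0+45,u0-45:u0+45]
    n_,L,s,ce=cv2.connectedComponentsWithStats(w.astype(np.uint8)); i=1+np.argmax(s[1:,4])
    k=max(cv2.findContours((L==i).astype(np.uint8),cv2.RETR_EXTERNAL,cv2.CHAIN_APPROX_NONE)[0],key=cv2.contourArea)
    pts=np.array([(Rz(SY).T@(ray(c,u,v,ST[2]+.022)-ST))[:2] for u,v in k[:,0]])*1000
    print(cam,cv2.minAreaRect(pts.astype(np.float32)),s[i],pts.min(0),pts.max(0))
if __name__=="__main__":
    import sys; dish(sys.argv[1])
E
python3 md.py g110; python3 -c "
from h import *
import cv2
a=cv2.imread('pics/g110t.png');cv2.imwrite('pics/z.png',cv2.resize(a[170:230,285:345],None,fx=10,fy=10,interpolation=cv2.INTER_CUBIC))"
```

```text
top ((-75.69188690185547, 103.78912353515625), (92.64349365234375, 87.24815368652344), 89.4781265258789) [293 187  32  29 806] [-119.4950514    57.38473745] [-31.77559748 150.16097018]
side ((-73.66194915771484, 106.89874267578125), (83.08039093017578, 86.90007019042969), 89.4280014038086) [286 209  33  23 594] [-117.09571447   65.07331964] [-30.00209051 148.57253179]
```

View pics/z.png

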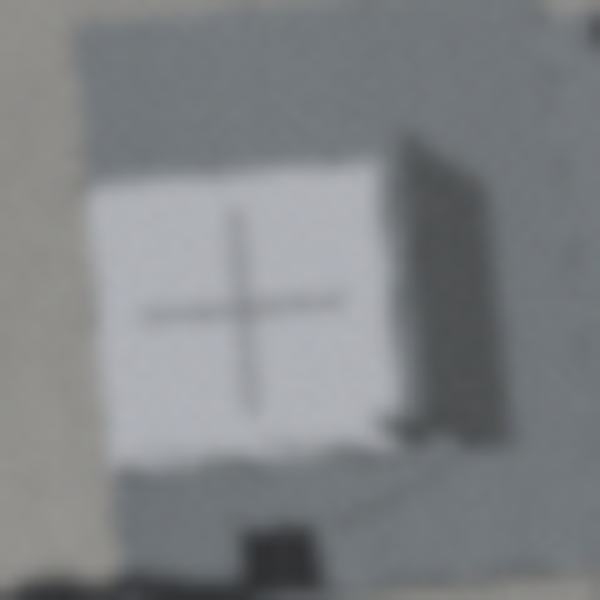

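```bash
python3 - <<'E'
from h import *
c=manip.get_calibration("top")
f=lambda u,v,z:((Rz(SY).T@(ray(c,u,v,ST[2]+z)-ST))*1000).round(1)
print("cross",f(285+24.3,170+30.9,.022))
print("dish left edge far/near",f(285+8.8,170+18.5,.016),f(285+11,170+46.5,.016))
print("board corners L far/near",f(285+7.5,170+2,.006),f(285+12.3,170+60,.006))
print("right edge",f(285+38.5,170+16,.018),f(285+40,170+43,.018))
c=manip.get_calibration("side"); g=lambda u,v,z:((Rz(SY).T@(ray(c,u-.5,v,ST[2]+z)-ST))*1000).round(1)
# crop f4 coordinates: (x-396)/3.3+250, y/3.3+140
p=lambda x,y:((x-396)/3.3+250,y/3.3+140)
print("side cross",g(*p(571,262),.022),"left lid edge low",g(*p(512,307),.008),g(*p(620,309),.008),"board left",g(*p(448,315),.006),g(*p(590,319),.006))
E
```

```text
cross [-76.5 101.2  22. ]
dish left edge far/near [-30.9 146.   16. ] [-120.3  146.5   16. ]
board corners L far/near [ 26.2 146.2   6. ] [-161.1  146.4    6. ]
right edge [-32.2  52.6  18. ] [-118.3   56.3   18. ]
side cross [-73.4 105.   22. ] left lid edge low [-27.1 146.7   8. ] [-117.6  143.7    8. ] board left [ 25.7 157.    6. ] [-93.2 154.6   6. ]
```

The dish lies lid down. By the cameras it's at x≈-75 and y≈101-105 mm, near the left limit of 107. I'll withdraw the spatula and measure with the wrist camera.

```bash
python3 - <<'E'
from h import *
from flip import *
th=110;t=np.radians(th)
y,z=YP-.04*np.cos(t),.016+.04*np.sin(t)
manip.move_l(*st(XF-.005,y-.035,z+.02,roll=-110),max_speed=.1)
manip.move_l(*st(XF-.04,y-.06,.13,roll=-80),max_speed=.12)
manip.move_l(*st(-.10,.06,.20,roll=-45),max_speed=.15)
manip.dwell(.1);print(manip.current_time(),manip.current_ee_pos(),manip.current_force())
c=manip.get_calibration("wrist");a,d=manip.grab_frame("wrist");np.savez("pics/w5.npz",a=a,d=d,**c);cv2.imwrite("pics/w5.png",a[:,:,::-1])
E
```

```text
34.35 [0.49848746 0.08009293 0.23499715] [ 0.19398604 -0.03365356 -0.37838296]
```

View pics/w5.png

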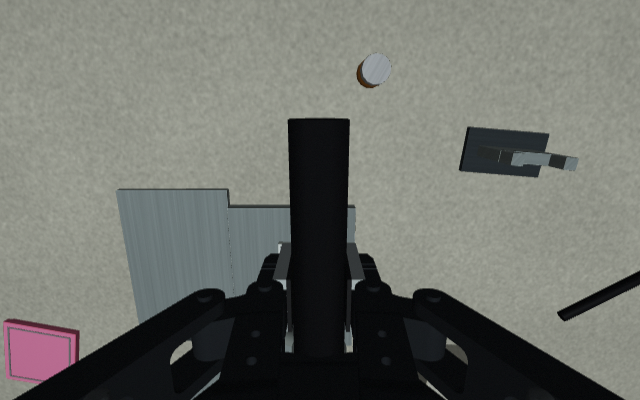

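```bash
python3 - <<'E'
from h import *
manip.move_l(*st(-.24,.06,.20,roll=-45),max_speed=.2)
manip.dwell(.1);print(manip.current_time())
c=manip.get_calibration("wrist");a,d=manip.grab_frame("wrist");np.savez("pics/w6.npz",a=a,d=d,**c);cv2.imwrite("pics/w6.png",a[:,:,::-1])
a=snap("top","w6t");b=snap("side","w6s")
cv2.imwrite("pics/w6c.png",np.hstack([cv2.resize(a[160:250,280:350,::-1],None,fx=5,fy=5,interpolation=cv2.INTER_CUBIC),cv2.resize(b[160:250,255:345,::-1],None,fx=5,fy=5,interpolation=cv2.INTER_CUBIC)]))
E
```

```text
35.35
```

View pics/w6.png

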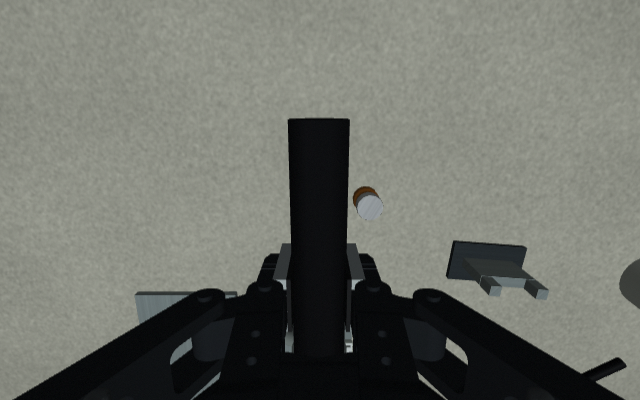

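View pics/w6c.png

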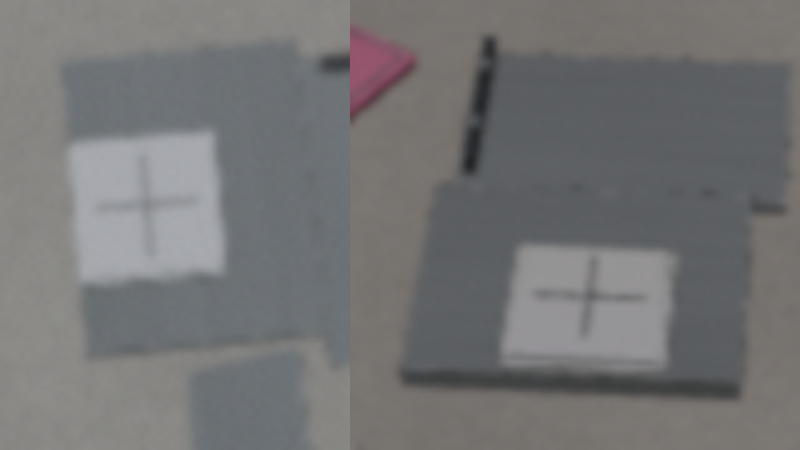

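```bash
python3 - <<'E'
from h import *
def f(c,u,v,z): return ((Rz(SY).T@(ray(c,u,v,ST[2]+z)-ST))*1000)[:2]
src=np.array([[30,0],[-160,0],[30,150],[-160,150]])
ct=manip.get_calibration("top"); cs=manip.get_calibration("side")
pt=lambda x,y:((x+.5)/5+280-.5,(y+.5)/5+160-.5); ps=lambda x,y:((x-350+.5)/5+255-.5,(y+.5)/5+160-.5)
for n,c,p,B,X,E in [("top",ct,pt,[(299,42),(328,338),(62,64),(88,357)],(148,204),[(70,147),(80,281)]),("side",cs,ps,[(440,184),(750,190),(402,372),(742,386)],(591,296),[(503,361),(667,368)])]:
    m=np.array([f(c,*p(*b),.006) for b in B]); r=m-src; print(n,r.round(1).tolist())
    off=r.mean(0); offl=r[2:].mean(0)
    print("cross",f(c,*p(*X),.022),"corr all",f(c,*p(*X),.022)-off,"corr left",f(c,*p(*X),.022)-offl, "edge pts@lid", [ (f(c,*p(*e),.010)).round(1).tolist() for e in E])
E
```

```text
top [[-4.7, -4.3], [-6.5, -2.0], [-5.0, -2.1], [-4.2, -3.0]]
cross [-74.84450208 101.31926983] corr all [-69.73446291 104.16645101] corr left [-70.2537708  103.89909961] edge pts@lid [[-30.9, 147.0], [-116.9, 147.8]]
side [[-3.6, -0.8], [1.2, -6.1], [-2.8, 1.6], [-1.1, 1.1]]
cross [-73.94586996 102.6415284 ] corr all [-72.36850877 103.65845054] corr left [-71.99398305 101.2603051 ] edge pts@lid [[-28.4, 143.8], [-119.3, 143.8]]
```

```bash
python3 - <<'E'
from h import *
b=cv2.imread("pics/w6s.png"); cv2.imwrite("pics/zs.png",cv2.resize(b[205:245,262:338],None,fx=10,fy=10,interpolation=cv2.INTER_NEAREST))
a=cv2.imread("pics/w6t.png"); cv2.imwrite("pics/zt.png",cv2.resize(a[180:235,286:330],None,fx=10,fy=10,interpolation=cv2.INTER_NEAREST))
c=manip.get_calibration("side")
for X in [(-.072+s*.046,y,z) for s in(-1,1) for y,z in((.149,.006),(.149,.014),(.15,.006) ,(.146,.020))]: print(X,proj(c,ST+Rz(SY)@np.array(X)).round(1))
E
```

```text
(-0.118, 0.149, 0.006) [317.4 235.6]
(-0.118, 0.149, 0.014) [317.4 233.6]
(-0.118, 0.15, 0.006) [317.4 235.8]
(-0.118, 0.146, 0.02) [317.4 231.3]
(-0.025999999999999995, 0.149, 0.006) [284.2 234.1]
(-0.025999999999999995, 0.149, 0.014) [284.1 232.2]
(-0.025999999999999995, 0.15, 0.006) [284.2 234.4]
(-0.025999999999999995, 0.146, 0.02) [284.1 229.9]
```

View pics/zs.png

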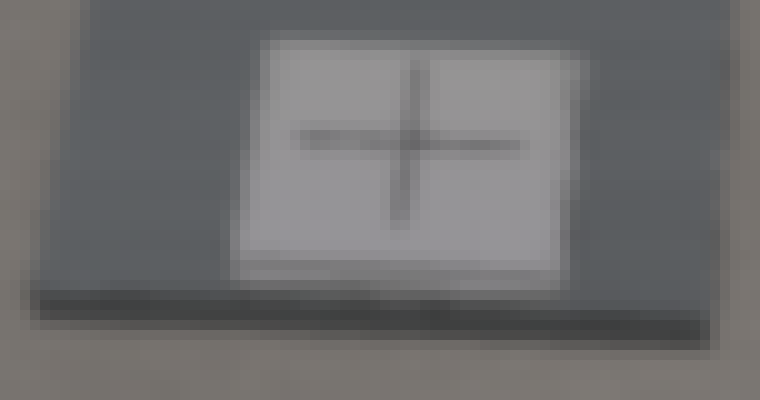

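View pics/zt.png

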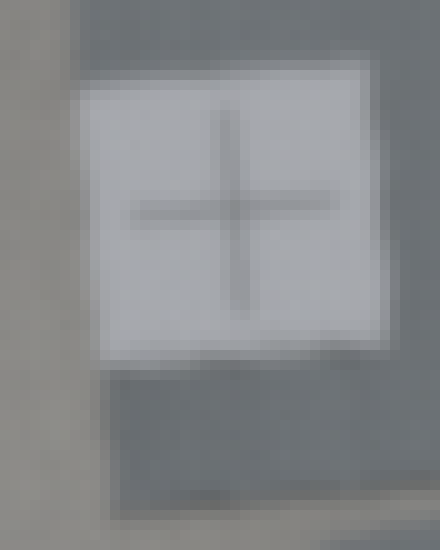

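The crop shows the lid within about 2 mm of the board's left edge (column 80-100 in the top zoom), which is too marginal. I'll nudge it about 12 mm right with the side edge of the blade.

```bash
python3 - <<'E'
from h import *
from look2 import two
for a in [(-.075,.222,.10),(-.075,.222,.0095),(-.075,.175,.0095)]:
    P,T=st(*a); print(P.round(3),manip.inverse_kinematics(P,T))
manip.move_ptp(*st(-.12,.225,.12))
manip.move_l(*st(-.075,.222,.03),max_speed=.15)
manip.dwell(.1); f0=manip.current_force(); print(manip.current_time(),f0)
two("n1")
E
```

```text
[0.511 0.211 0.161] [-0.04118011  0.51929915  1.82112431  0.88335504  1.13447566 -2.2389537 ]
[0.511 0.211 0.07 ] [-0.04118011  0.68080199  1.84089755  0.9608629   1.02468637 -2.40273801]
[0.516 0.164 0.07 ] [-0.12842075  0.68567869  1.82927788  0.90440103  1.06959453 -2.43150892]
37.275 [ 0.73196895 -0.05704966 -1.67219485]
```

View pics/n1.png

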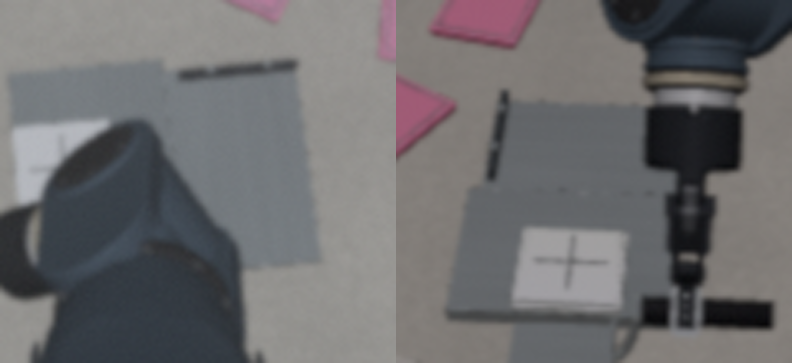

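```bash
python3 - <<'E'
from h import *
from look2 import two
manip.move_l(*st(-.075,.222,.0095),max_speed=.06)
manip.dwell(.06); f0=manip.current_force(); print(f0)
for y in (.200,.190,.183,.177):
    manip.move_l(*st(-.075,y,.0095),max_speed=.03); print(y,(manip.current_force()-f0).round(2))
two("n2"); print(manip.current_time())
E
```

```text
[ 0.89337151  0.11489028 -1.04249844]
0.2 [-0.65  0.51 -0.78]
0.19 [-0.17  0.52 -0.49]
0.183 [-1.27 -0.63 -0.21]
0.177 [-1.02 -0.13 -1.38]
40.125
```

View pics/n2.png

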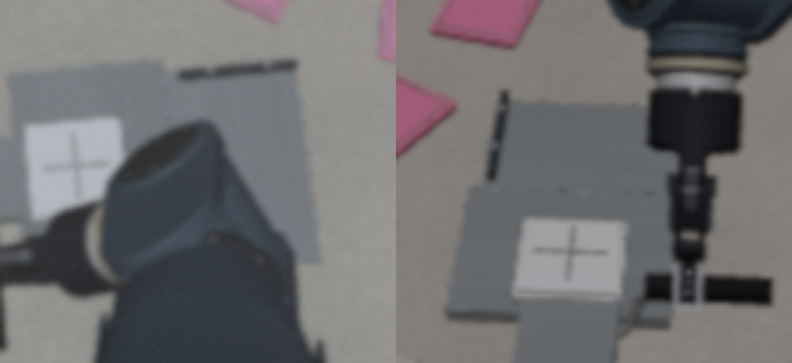

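```bash
python3 - <<'E'
from h import *
from look2 import two
manip.move_l(*st(-.075,.215,.0095),max_speed=.1)
manip.move_l(*st(-.085,.225,.11),max_speed=.15)
P,T=tool(SP0,Rz(SPY)); manip.move_ptp(P+[0,0,.09],T); manip.dwell(.1)
print(manip.current_time(),manip.current_force(),P)
a=snap("side","r1"); b=snap("top","n3t"); a2=cv2.imread("pics/l1.png")
cv2.imwrite("pics/r1c.png",np.hstack([cv2.resize(x[220:320,260:390],None,fx=3,fy=3) for x in (a[:,:,::-1],a2)]))
cv2.imwrite("pics/n3s.png",a[:,:,::-1])
E
python3 md.py n3
python3 - <<'E'
import cv2,numpy as np
a=cv2.imread("pics/n3t.png");b=cv2.imread("pics/n3s.png")
cv2.imwrite("pics/n3.png",np.hstack([cv2.resize(a[160:250,280:350],None,fx=5,fy=5,interpolation=cv2.INTER_CUBIC),cv2.resize(b[160:250,255:345],None,fx=5,fy=5,interpolation=cv2.INTER_CUBIC)]))
E
```

```text
42.0333 [-0.76494711  0.08171366 -0.76057544] [0.50084598 0.29973409 0.05156497]
top ((-74.92369079589844, 90.08335876464844), (87.18313598632812, 88.57276916503906), 0.18619349598884583) [298 186  31  28 668] [-118.426116     45.70136513] [-31.27616062 134.43659948]
side ((-71.70262145996094, 96.92976379394531), (83.53144836425781, 74.79224395751953), 3.2715158462524414) [287 208  31  20 438] [-113.77684638   57.40277164] [-31.04905779 133.59421108]
```

View pics/n3.png

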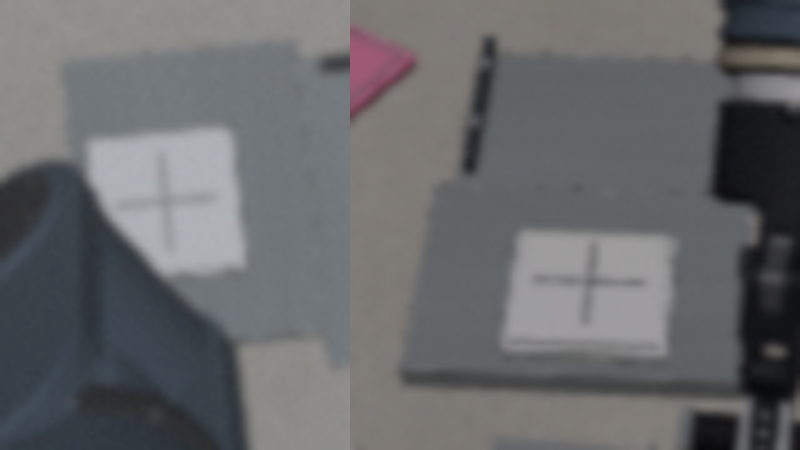

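View pics/r1c.png

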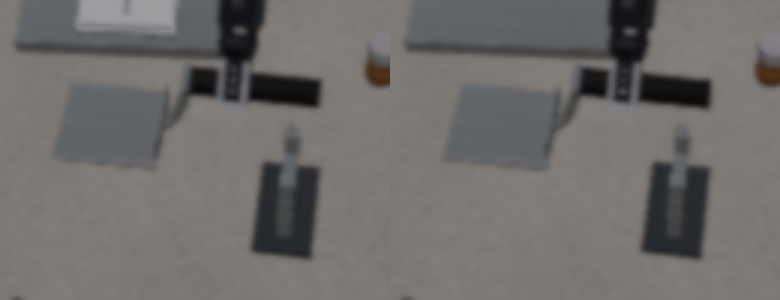

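The dish is now clear of the left edge, with its cross at (167,200) in the top crop, y≈93. The spatula hangs just as it did after the lift, so I'll lower it into the fork.

```bash
python3 - <<'E'
from h import *
P,T=tool(SP0,Rz(SPY)); 
manip.move_l(P+[0,0,.012],T,max_speed=.12); manip.dwell(.06); f0=manip.current_force(); print(f0)
for dz in (.006,.003,.0015,.0005):
    manip.move_l(P+[0,0,dz],T,max_speed=.03); f=manip.current_force()-f0; print(dz,f.round(2))
    if f[2]>3: break
a=snap("side","r2"); print(manip.current_time())
cv2.imwrite("pics/r2c.png",np.hstack([cv2.resize(x[220:320,260:390],None,fx=3,fy=3) for x in (a[:,:,::-1],cv2.imread("pics/side0.png"))]))
E
```

```text
[ 0.19040868 -0.06359705 -2.51541419]
0.006 [-0.47 -0.18  0.53]
0.003 [0.49 0.39 1.41]
0.0015 [0.22 0.4  0.85]
0.0005 [-1.38 -1.65  5.62]
44.1417
```

View pics/r2c.png

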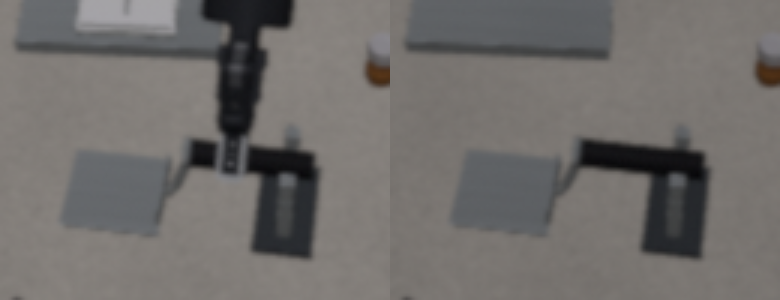

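Seated as it was at the start. I'll open to 0.6 (the opening I approached with), retreat and check.

```bash
python3 - <<'E'
from h import *
manip.set_gripper(0.6); 
P,T=tool(SP0,Rz(SPY),back=.11); manip.move_l(P,T,max_speed=.1)
P,T=tool(SP0,Rz(SPY),back=.22); manip.move_l(P,T,max_speed=.15)
manip.move_ptp([.40,-.15,.35],DOWN); manip.dwell(.1)
a=snap("top","e_t");b=snap("side","e_s"); print(manip.current_time(),manip.current_force())
z=np.hstack([cv2.resize(a[160:280,200:400,::-1],None,fx=2,fy=2),cv2.resize(b[140:260,250:450,::-1],None,fx=2,fy=2)])
w=np.hstack([cv2.resize(cv2.imread("pics/side0.png")[220:320,260:390],None,fx=3,fy=3),cv2.resize(b[220:320,260:390,::-1],None,fx=3,fy=3)])
cv2.imwrite("pics/e.png",np.vstack([z,cv2.resize(w,(800,308))]))
E
python3 md.py e_ 2>&1 | head -3; cp pics/e_t.png pics/et.png; cp pics/e_s.png pics/es.png
```

```text
48.1417 [ 0.15526049  0.03779486 -0.39731897]
top ((-74.99312591552734, 90.54957580566406), (87.21279907226562, 89.32976531982422), 0.3570499122142792) [298 186  31  30 786] [-118.81135471   45.70136513] [-31.27616062 135.23423626]
Traceback (most recent call last):
  File "md.py", line 12, in <module>
```

View pics/e.png

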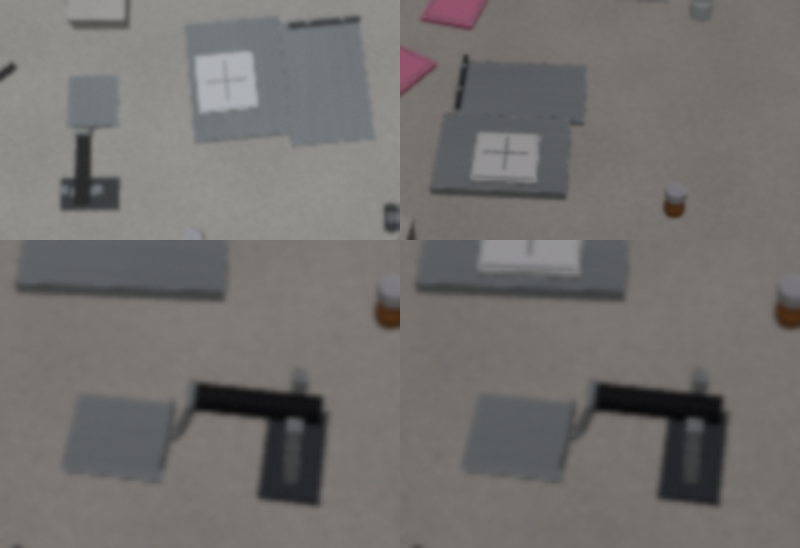

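The dish lies lid down, well inside the board, and the spatula rests exactly as in the first picture. Nothing else has moved, so I'm handing in.

```bash
python3 -c "
from bench import manip
manip.sign_off(); print(manip.current_time())"
```

```text
the job is handed in; nothing more can be done
the job is handed in; nothing more can be done
```

The job is done and handed in at about 48 s of the 72 s allowed. The hand-in reports no verdict, so these results come from my own checks.

- **Pick-up and push:** I gripped the spatula 45° from the right and slid the blade under the dish. I then pressed the dish against the fence for over a second. The wrist read about 6 N, roughly 5 N at the dish after friction; a first touch briefly read about 11 N, under the 20 N limit.
- **Flip:** I carried the dish a little way to straddle the step and rolled the wrist to about 110° until it tipped over, lid down. It was still standing at 104° and was down by 110°. It landed at y≈102–105 mm by the cameras, close to the 107 mm limit, so I nudged it about 10 mm right with the side of the blade.
- **Last checks:**
  - **Dish:** it lies flat at about x -72 and y 91–93 mm, within the limits.
  - **Spatula:** it sits in its fork as in the first side picture.
  - **Robot and other things:** the robot is clear, and I saw no bystander moved in the last crops, which do not show all of them.
- **Disagreements:**
  - **Cameras:** the top and side cameras differed by a few millimetres on the dish's position.
  - **Final side-camera fit:** it failed on a mistyped file name, so the final y comes from the top camera only.
  - **Wrist look:** the wrist-camera check after the flip did not show the dish.

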